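# Sort mixed food-processor attachments into their lidded case

### The job

Attachments of this food processor have got mixed up with ones from the old machine, which look alike but have a narrower bore underneath. Start by opening the blue storage case's lid right back until it meets its stop; then try every attachment on the processor's drive spindle, as far down as it will go: those that slide fully down onto the deck belong to this machine and go standing upright in the case, those that stick on the spindle's tip go standing upright in the wooden give-away tray. When all are sorted shut the lid fully, and leave the cup, the tea glass and the spice jars where they stand.

Things in the scene. Friction and masses are not known exactly. Their poses are not given: they have to be found in the camera images.
- processor: Round white motor base, 160 mm across, fixed, no bowl on. Origin under its centre, z up. Flat grey deck 100 mm above the counter; on its axis the upright steel drive spindle, 18 mm across, 55 mm tall, the last 10 mm tapering to 8 mm. A fitting attachment goes down until its foot meets the deck; a narrow one stops on the taper, foot about 50 mm above the deck.
- spindle_tip (a point): Centre of the spindle's tip, 155 mm above the counter, on the axis.
- case: Blue plastic storage case, open-topped box, fixed. Outside 190 mm (its x, from front to hinge) by 300 mm (its y) by 108 mm tall; walls and floor 5 mm. Origin under its centre; its x points from the front, which faces the robot, to the hinge side. Room for three attachments side by side along y, about 97 mm apart.
- lid (a joint): Hinge of the case's flat white lid, rad: 0 shut, grows as it opens, stop at 1.70 (leaning a little back past upright). A friction hinge: it stays at any angle; about 2 to 4 N at the tab moves it. It starts shut or a little ajar.
- lid_tab (a point): Grip point on the lid's orange pull tab: 24 mm wide (along the case's y), 12 mm thick, standing 56 mm out from the lid's front edge in the lid's plane; the point is 32 mm out from that edge, 228 mm from the hinge axis (5 mm above it when shut). Pinch it across its width from above: it can turn between the fingers as the lid swings. Site x points to the hinge.
- lid_hinge (a point): Middle of the lid's hinge axis, along the upper rear edge of the case, 108 mm above the counter. The axis is the case's y.
- tray: Shallow brown wooden give-away tray, fixed, outside 160 mm (x) by 240 mm (y) by 32 mm tall; walls and floor 6 mm. Origin under its centre; room for two attachments, 100 to 115 mm apart along y.
- att1: Chopping blade attachment: two steel blades low on the hub along its x, 80 mm end to end, at 15 and 28 mm height; foot 68 mm across. Dark hub 95 mm tall, heavy at the foot; its top 35 mm is a plain round grip 32 mm across. Origin: centre of the foot underside, z up the hub. Blind bore from below, 60 mm deep, 23 mm (fits) or 13 mm wide (does not), unseen and not known beforehand. 110 g. May be absent.
- att2: Whipping disc attachment: white disc 84 mm across and 6 mm thick (with ribs up to 11 mm) at the foot of the hub. Dark hub 95 mm tall, heavy at the foot; its top 35 mm is a plain round grip 32 mm across. Origin: centre of the foot underside, z up the hub. Blind bore from below, 60 mm deep, 23 mm (fits) or 13 mm wide (does not), unseen and not known beforehand. 110 g. May be absent.
- att3: Dough paddle attachment: two thick white arms low on the hub along its x, 84 mm end to end, up to 30 mm height; foot 68 mm across. Dark hub 95 mm tall, heavy at the foot; its top 35 mm is a plain round grip 32 mm across. Origin: centre of the foot underside, z up the hub. Blind bore from below, 60 mm deep, 23 mm (fits) or 13 mm wide (does not), unseen and not known beforehand. 110 g. May be absent.
- att4: Chopping blade attachment: two steel blades low on the hub along its x, 80 mm end to end, at 15 and 28 mm height; foot 68 mm across. Dark hub 95 mm tall, heavy at the foot; its top 35 mm is a plain round grip 32 mm across. Origin: centre of the foot underside, z up the hub. Blind bore from below, 60 mm deep, 23 mm (fits) or 13 mm wide (does not), unseen and not known beforehand. 110 g. May be absent.
- att5: Whipping disc attachment: white disc 84 mm across and 6 mm thick (with ribs up to 11 mm) at the foot of the hub. Dark hub 95 mm tall, heavy at the foot; its top 35 mm is a plain round grip 32 mm across. Origin: centre of the foot underside, z up the hub. Blind bore from below, 60 mm deep, 23 mm (fits) or 13 mm wide (does not), unseen and not known beforehand. 110 g. May be absent.
- cup: Small blue ceramic cup, 68 mm across, 55 mm tall, standing among the attachments; a bystander. Origin under its centre.
- glass: Tea glass, 60 mm across, 85 mm tall, behind the tray; a bystander. Origin under its centre.
- jar1: Amber spice jar with steel cap, 60 mm across, 85 mm tall, behind the tray; a bystander. Origin under its centre.
- jar2: Green spice jar with steel cap, 60 mm across, 85 mm tall, behind the tray; a bystander. Origin under its centre.
There are look-alikes about, which are no part of the job. Leave any red look-alike of the att1 alone.

How it is judged:
By the outcome, as a careful person would: the job done as asked, in the order asked, and still so for the second after the job is handed in, with the robot touching nothing.
Of att1, att2, att3, att4, att5 only 4 to 5 are there at a start; the rules pass over those that are not, and their reading is None.
At some moment in a run one of att1, att2, att3, att4, att5 may be knocked a few centimetres aside while the robot is not near it.
It also fails if it takes over 210 s, if anything falls off the work surface, if the arm or the gripper's body presses on something with over 40 N, if the wrist force passes 120 N, or if a joint passes its speed limit or range.

### The arm

A 6-joint arm with a two-finger parallel gripper is mounted at the origin on the work surface. World frame = base frame: x ahead of the robot, y to its left, z up, the work surface at z = 0. Lengths are in m, angles in rad, forces in N, time in s.
With the tool pointing down it reaches from about 0.375 to 0.9 m from the base axis. Payload 3.1 kg.
Tool frame: the origin (TCP) lies at the very end of the fingers, on their centre line; the grasp point (between the pads) lies 19 mm behind it; z points along the fingers, y is the line along which they close (so a half turn about z gives the same grasp; the last joint's range is limited). The gripper opens to 85 mm and grips with 20 to 120 N. Pads are 22 mm wide; open, the fingers measure 114 mm over their backs; the gripper's body (76 mm by 85 mm) begins 54 mm behind the grasp point. The pads swing forward as they close: fully open they stand 13 mm farther back than shut.
Start: joints at [-1.377, 0.527, 1.433, -0, 1.181, -0.178], TCP at [0.228, -0.582, 0.231] pointing down, gripper open.
Joint ranges: [-3.08, 3.08], [-0.75, 2.2], [0.22, 2.44], [-1.43, 4.57], [0, 2.65], [-2.85, 2.85]. Speed limits (rad/s): [2.79, 2.79, 3.14, 3.14, 3.14, 3.14].

### API

Orientations are given as a unit quaternion [x, y, z, w].
In Python, from station import manip gives the robot as it stands.
- The arm moves only by the shell command python3 -m handwheel 'ROWS' [FORCE]. ROWS is JSON, a list of rows, each a list of 7 numbers: the shift along the world's x, y, z in mm, then the turn, a rotation vector about the world's x, y, z in degrees, then the opening, from 0 (shut) to 1 (fully open). A call has exactly 10 rows; each row shifts and turns the commanded pose from where the row before left it; what a row does not reach is not made up. A row lasts 1/8 s, in which the tool goes at most 62.5 mm and 10.7 degrees, less where a joint would pass 70% of its speed; a pose out of reach is approached as far as the arm can. A call is refused whole if a number of a shift passes 62.5 or a number of a turn 10.7, either way. A call with a gripper value outside its range is refused whole. The fingers move at their own pace and stop on an object; FORCE is the grip in N (left out, the last holds). Time passes only in rows, so rows that do not move let the fingers close, or fill a call up. It gives the time, the measured TCP pose, the force, the opening and the grip force at its end, in the units of the state.
- manip.sense(): the state, without advancing time (a new reading comes with each control period).
- manip.snapshot(name): name is "scene" or "top"; returns the picture (384x512x3 uint8, red, green, blue); there is no depth.
- manip.get_calibration(name): a dict with "K" (3x3 intrinsics, pixels), "k1" (the pictures are not rectified: a ray, as slopes to the right and down, at radius r is drawn at 1 + k1 r^2 times it, then the intrinsics apply), "rvec" (rotation vector, rad) and "tvec" (3), from world to camera coordinates, as OpenCV has them. Camera axes: x right, y down, z forward; pixel columns grow to the right and rows downward; lengths in m; the calibration is good to about 2 mm. A picture is of the moment at which its call begins. get_calibration takes no time and is no camera call.
- manip.sign_off(): hands the job in; it is judged then, once.
The state is a dict: "t": time; "q": joint angles; "qd": joint speeds; "tau": joint torques, N m; "tcp_pos": TCP position; "tool_rot": TCP orientation; "force": force on the tool from outside, world axes, zero at the start; "ft_torque": the same for the moment, N m; "finger_gap": opening from 0.0 (shut) to 1.0 (fully open); "gripper_force": force on a finger pad.
Only numpy, scipy, OpenCV 4.12 (cv2) and the standard library are available. Lean on these libraries where they do the work, as an engineer would, in place of code of your own. Each camera call takes 0.05 s, during which the arm holds its last target. There are 200 camera calls.

## Working session

There is one attempt and no reset: what is moved stays moved. The work goes in short steps, Python scripts to look and compute and a shell command to move; the robot and the scene stay as the last step left them, time stands still between calls to the robot, and variables do not carry over. Pictures are saved under pics/ and viewed, at most 14 in all, crops included, and the job is handed in when it is done.

```bash
mkdir -p pics; ls
python3 - <<'E'
from station import manip
import cv2
print(manip.sense())
for n in("scene","top"):
    cv2.imwrite(f"pics/{n}0.png",manip.snapshot(n)[:,:,::-1]); print(n,manip.get_calibration(n))
E
```

```text
pics
{'t': 0.0, 'q': array([-1.37649522e+00,  5.28481042e-01,  1.43392694e+00, -1.90454094e-05,
        1.18140026e+00, -1.78478370e-01]), 'qd': array([ 0.0020263 ,  0.00063686, -0.00155083,  0.00048057,  0.00024581,
        0.00175751]), 'tau': array([ 3.75680543e-05, -4.42354488e+01, -1.78025347e+01, -3.67575431e-04,
        8.28703749e-03, -6.14694216e-07]), 'tcp_pos': array([ 0.22752001, -0.58133141,  0.23031665]), 'tool_rot': array([ 9.82678389e-01,  1.85315828e-01, -1.75696049e-05, -1.10768898e-03]), 'force': array([-0.0349196 ,  0.66348656, -0.6614274 ]), 'ft_torque': array([-0.00669922,  0.01310753,  0.0082509 ]), 'gripper_force': 0.0, 'finger_gap': 1.002866996784557}
scene {'K': array([[356.85669565,   0.        , 252.21767681],
       [  0.        , 356.85669565, 198.92716893],
       [  0.        ,   0.        ,   1.        ]]), 'k1': -0.015856121061528474, 'rvec': array([ 2.34719676,  0.97684491, -0.33331091]), 'tvec': array([-0.34131826, -0.21145368,  1.26361658])}
top {'K': array([[499.23469399,   0.        , 254.17253159],
       [  0.        , 499.23469399, 190.98799487],
       [  0.        ,   0.        ,   1.        ]]), 'k1': -0.0016643015677048493, 'rvec': array([ 2.20119034, -2.14222924,  0.0969661 ]), 'tvec': array([-0.00819583,  0.51839834,  1.52749276])}
```

View pics/scene0.png

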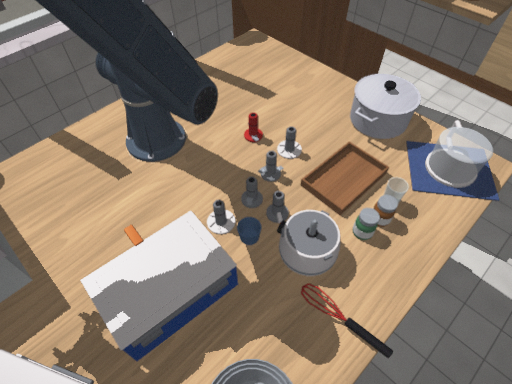

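View pics/top0.png

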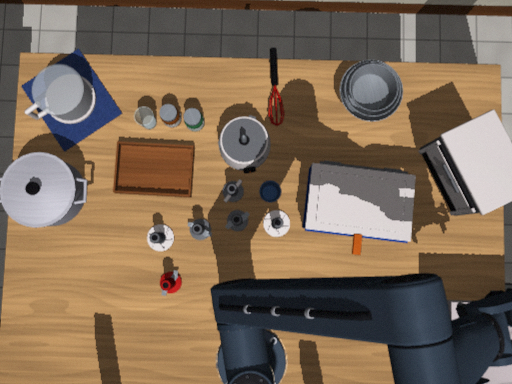

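The two pictures show five attachments: discs near top-view pixels (160,237) and (277,223), bladed or armed ones near (199,229), (237,220) and (232,190). The red look-alike is at (171,283), the cup at (270,190), the processor at (243,141), the tray at (154,167), and the case with its orange tab at (357,244).

```bash
cat > h.py <<'E'
from station import manip
import cv2, numpy as np
C={n:manip.get_calibration(n) for n in("scene","top")}
def ray(n,u,v):
    c=C[n];K=c["K"];p=np.array([(u-K[0,2])/K[0,0],(v-K[1,2])/K[1,1]])
    p=cv2.undistortPoints(np.array([[[u,v]]],float),K,np.array([c["k1"],0,0,0,0.])).ravel()
    R=cv2.Rodrigues(c["rvec"])[0];return -R.T@c["tvec"],R.T@np.r_[p,1]
def pt(n,u,v,z):
    o,d=ray(n,u,v);return (o+d*(z-o[2])/d[2]).round(4)
def px(n,X):
    c=C[n];return cv2.projectPoints(np.array([X],float),c["rvec"],c["tvec"],c["K"],np.array([c["k1"],0,0,0,0.]))[0].ravel().round(1)
def tri(u1,u2):
    (o1,d1),(o2,d2)=ray("scene",*u1),ray("top",*u2)
    s=np.linalg.lstsq(np.c_[d1,-d2],o2-o1,rcond=None)[0]
    a,b=o1+d1*s[0],o2+d2*s[1];return ((a+b)/2).round(4),np.linalg.norm(a-b).round(4)
def crop(n,x0,y0,x1,y1,f,name):
    im=manip.snapshot(n)[y0:y1,x0:x1,::-1]
    cv2.imwrite("pics/"+name,cv2.resize(im,None,fx=f,fy=f,interpolation=cv2.INTER_CUBIC))
E
python3 - <<'E'
from h import *
import cv2
a=cv2.imread("pics/top0.png")[100:300,110:310]; b=cv2.imread("pics/scene0.png")[90:290,190:390]
cv2.imwrite("pics/c0.png",cv2.resize(np.hstack([a,b]),None,fx=2,fy=2,interpolation=cv2.INTER_CUBIC)) 
for n in("scene","top"):
    im=cv2.imread(f"pics/{n}0.png");h=cv2.cvtColor(im,cv2.COLOR_BGR2HSV)
    m=cv2.inRange(h,(5,200,150),(14,255,255));k,l,s,c=cv2.connectedComponentsWithStats(m)
    for i in range(1,k):
        if s[i,4]>40: print(n,"orange",s[i],c[i])
    m=cv2.inRange(h,(105,120,20),(130,255,255));k,l,s,c=cv2.connectedComponentsWithStats(m)
    for i in range(1,k):
        if s[i,4]>40: print(n,"blue",s[i],c[i])
E
```

```text
scene blue [ 124  268  113   92 1298] [182.26348228 318.6155624 ]
top orange [353 234   8  21 138] [356.77536232 243.97101449]
top blue [  43   49   78  102 2186] [ 83.85864593 107.08279963]
top blue [ 22  79  12  24 110] [28.28181818 88.80909091]
top blue [303 168   8  59  89] [306.41573034 197.68539326]
top blue [260 181  20  21 309] [269.66666667 191.00323625]
```

View pics/c0.png

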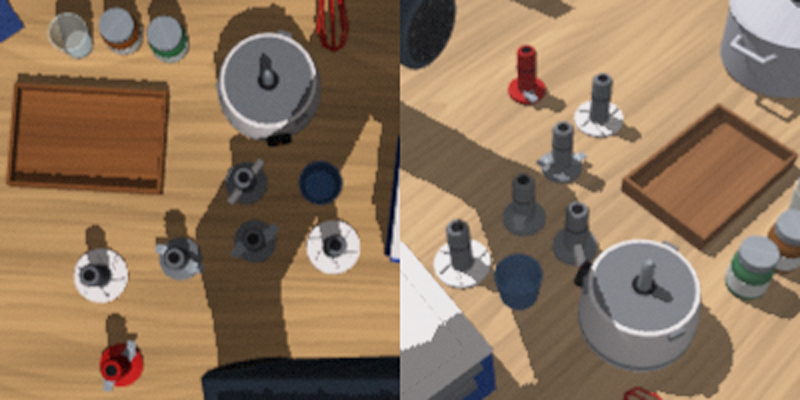

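The zoomed picture gives hub tops (top / scene pixels): disc (156.5,237.5)/(291,129), paddle (199,229)/(271,154), blade (230,188)/(278,194), blade (236.5,219.5)/(251.5,180), disc (277,221.5)/(219.5,203.5). The spindle tip is near (243.5,134)/(313,222).

Run:
```python
from h import *
import cv2
print("cam",ray("top",0,0)[0],px("top",[.5,0,0]))
T=dict(discL=((291,129),(156.5,237.5)),paddle=((271,154.5),(199,229)),bladeT=((278.5,194.5),(230,188)),bladeB=((251.5,180),(236.5,219.5)),discR=((219.5,203.5),(277,221.5)),spin=((313,222.5),(243.5,134)),tab=((133,235),(356.8,244)))
for k,(a,b) in T.items(): print(k,*tri(a,b),pt("top",*b,.095))
for k,(u,v) in dict(trayTL=(118,142),trayTR=(194,144),trayBL=(114,193),trayBR=(192,196)).items(): print(k,pt("top",u,v,.032))
print("cup",pt("top",270,190,.055))
# processor rim circle, deck z=.1
im=cv2.imread("pics/top0.png")
a=im[150:275,290:430]; b=cv2.imread("pics/scene0.png")[205:355,75:245]
A=cv2.resize(a,(420,375),interpolation=cv2.INTER_CUBIC);B=cv2.resize(b,(425,375),interpolation=cv2.INTER_CUBIC)
cv2.imwrite("pics/c1.png",np.hstack([A[:,:400],B[:,:400]]))
```

```text
cam [ 0.37432065 -0.00203432  1.56905005] [255.9 197.6]
discL [0.3682 0.2901 0.0972] 0.0041 [0.3667 0.289  0.095 ]
paddle [0.3966 0.1669 0.0924] 0.0046 [0.395  0.1649 0.095 ]
bladeT [0.518  0.0763 0.0894] 0.004 [0.5188 0.0775 0.095 ]
bladeB [0.4266 0.0561 0.0918] 0.0016 [0.426  0.0553 0.095 ]
discR [ 0.4236 -0.0641  0.0914] 0.0007 [ 0.4233 -0.0642  0.095 ]
spin [0.6674 0.0377 0.1526] 0.0081 [0.6825 0.0422 0.095 ]
tab [ 0.3638 -0.2941  0.1254] 0.0007 [ 0.3637 -0.2999  0.095 ]
trayTL [0.6598 0.4352 0.032 ]
trayTR [0.6598 0.1976 0.032 ]
trayBL [0.4997 0.4392 0.032 ]
trayBR [0.497  0.1975 0.032 ]
cup [ 0.5199 -0.0424  0.055 ]
```

View pics/c1.png

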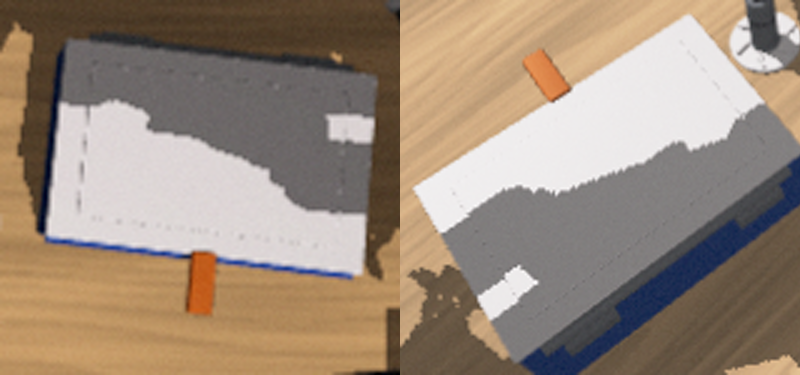

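The zoom shows the lid's top-view corners at about (312,163), (416,176), (305,229) and (410,242), with the tab running from (357.5,234) to (356.5,254). In the scene view the front corners are at (191,210.6) and (81,280) and a rear corner at (123,349).

Run:
```python
from h import *
print("FL",*tri((191,210.6),(305.3,229)),"FR",*tri((81,279.8),(410,241.7)),"RR",*tri((123,349),(415.7,175.7)))
FL=pt("top",305.3,229,.118);FR=pt("top",410,241.7,.118);RL=pt("top",312,163.3,.108+.004);RR=pt("top",415.7,175.7,.112)
print(FL,FR,RL,RR,np.linalg.norm(FL-FR),np.linalg.norm(FL-RL),np.linalg.norm(FR-RR))
y=(RL-RR)+(FL-FR); y[2]=0; y/=np.linalg.norm(y); x=np.array([y[1],-y[0],0]); print("case yaw deg",np.degrees(np.arctan2(x[1],x[0])))
print("tab end",pt("top",356.4,254,.12),"tab mid", pt("top",356.8,244,.122))
H=(RL+RR)/2;F=(FL+FR)/2;print("hinge mid",H,"front",F, "H->tab dist",(pt("top",356.8,244,.122)-H)@x,(pt("top",356.8,244,.122)-H)@y)
# processor deck circle
im=cv2.imread("pics/top0.png");g=cv2.GaussianBlur(cv2.cvtColor(im,cv2.COLOR_BGR2GRAY)[105:175,210:280],(3,3),0)
c=cv2.HoughCircles(g,cv2.HOUGH_GRADIENT,1,10,param1=80,param2=12,minRadius=20,maxRadius=30);print(c[0][:3]+[210,105,0]); 
for q in c[0][:3]: print(pt("top",q[0]+210,q[1]+105,.1))
print("r px at .1",px("top",[.66,.04,.1])-px("top",[.66,-.04,.1]))
cv2.imwrite("pics/c2.png",np.hstack([cv2.resize(im[105:175,205:275],(400,400),interpolation=2),cv2.resize(cv2.imread("pics/scene0.png")[205:275,275:345],(400,400),interpolation=2)]))
```

```text
FL [ 0.4038 -0.1445  0.1192] 0.0026 FR [ 0.3749 -0.448   0.1187] 0.0013 RR [ 0.5698 -0.4655  0.1087] 0.0068
[ 0.4031 -0.1457  0.118 ] [ 0.3747 -0.4488  0.118 ] [ 0.5967 -0.1626  0.112 ] [ 0.5681 -0.4677  0.112 ] 0.30442761044294253 0.19442883016672194 0.1944139141111048
case yaw deg -5.354074074215159
tab end [ 0.3352 -0.2939  0.12  ] tab mid [ 0.3639 -0.2944  0.122 ]
hinge mid [ 0.5824  -0.31515  0.112  ] front [ 0.3889  -0.29725  0.118  ] H->tab dist -0.21948288991474005 0.00027117277538245017
[[243.5        139.5         21.39999962]
 [241.5        125.5         21.70000076]]
[0.6648 0.0415 0.1   ]
[0.7071 0.0488 0.1   ]
r px at .1 [-26.8  -0.7]
```

View pics/c2.png

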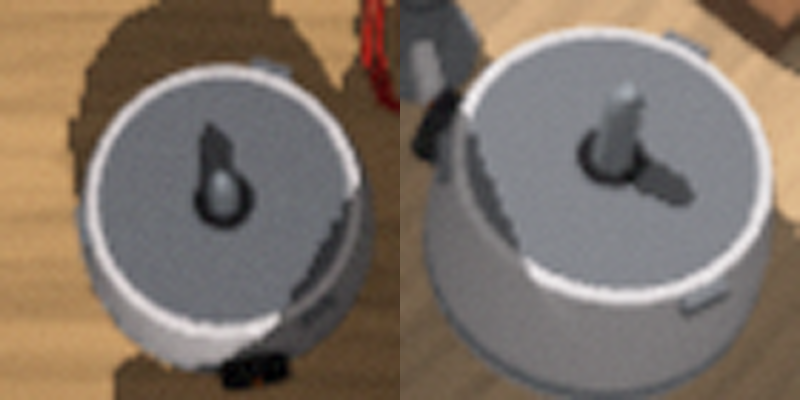

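The zoom shows the spindle tip at about (244.1,135.4) top and (314,220.3) scene. The deck rim is centred at about (244.2,139.2) and (312.8,233.7).

Run:
```python
from h import *
print(pt("top",244.2,135.4,.155),pt("scene",314,220.3,.155),tri((314,220.3),(244.2,135.4)))
print(pt("top",244.2,139.2,.1),pt("scene",312.8,233.7,.1),tri((312.8,233.7),(244.2,139.2)))
s=manip.sense();print(s["tcp_pos"],s["t"])
from scipy.spatial.transform import Rotation as R
M=R.from_quat(s["tool_rot"]).as_matrix();print(M.round(3), "close axis yaw",np.degrees(np.arctan2(M[1,1],M[0,1])))
```

```text
[0.6659 0.0382 0.155 ] [0.6632 0.0398 0.155 ] (array([0.6647, 0.0378, 0.1589]), np.float64(0.0009))
[0.6657 0.0395 0.1   ] [0.6694 0.0385 0.1   ] (array([0.6674, 0.0403, 0.0954]), np.float64(0.002))
[ 0.22751905 -0.58142623  0.23044981] 0.1
[[ 0.931  0.364 -0.   ]
 [ 0.364 -0.931  0.002]
 [ 0.    -0.002 -1.   ]] close axis yaw -68.64233026974074
```

```bash
python3 -m handwheel '[[16,36,-4,0,0,-3.3,1],[16,36,-4,0,0,-3.3,1],[16,36,-4,0,0,-3.3,1],[16,36,-4,0,0,-3.3,1],[16,36,-4,0,0,-3.3,1],[16,36,-4,0,0,-3.3,1],[16,36,-4,0,0,-3.3,1],[17,36,-4,0,0,-3.4,1],[0,0,0,0,0,0,1],[0,0,0,0,0,0,1]]' 40
python3 - <<'E'
from h import *
from scipy.spatial.transform import Rotation as R
s=manip.sense();M=R.from_quat(s["tool_rot"]).as_matrix();print(s["tcp_pos"],s["q"].round(2),"yaw",np.degrees(np.arctan2(M[1,1],M[0,1])))
crop("top",300,140,430,265,4,"t1.png")
E
```

```text
t: 1.35
tcp_pos: [0.3569, -0.2946, 0.1994]
tool_rot: [0.999, -0.044, 0.0, 0.0]
force: [-0.5, -0.1, -0.2]
finger_gap: 0.999
gripper_force: 0.0
[ 0.35687679 -0.29463924  0.19938352] [-0.93  0.36  1.86 -0.    0.92  0.73] yaw -95.08084862268397
```

View pics/t1.png

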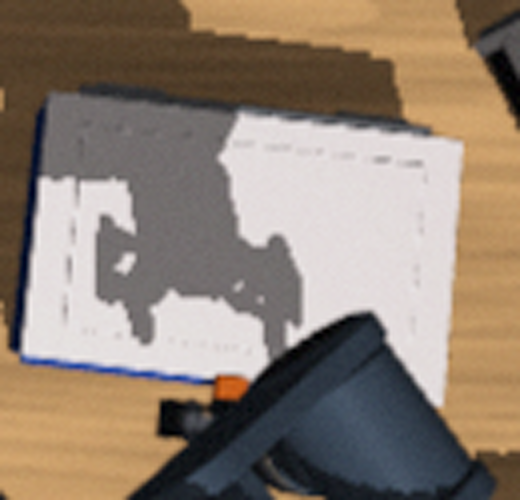

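The gripper stands over the tab (the orange at (232,387) in the crop, between the fingers). Descend and pinch.

```bash
python3 -m handwheel '[[0,0,-25,0,0,0,1],[0,0,-25,0,0,0,1],[0,0,-25,0,0,0,1],[0,0,-24,0,0,0,1],[0,0,0,0,0,0,0],[0,0,0,0,0,0,0],[0,0,0,0,0,0,0],[0,0,0,0,0,0,0],[0,0,0,0,0,0,0],[0,0,0,0,0,0,0]]' 40
python3 - <<'E'
import numpy as np
th=np.linspace(.03,1.73,21);R=228
P=np.c_[-R*np.cos(th)*.9956,R*np.cos(th)*.0933,R*np.sin(th)];print(np.diff(P.round(0),axis=0).astype(int).tolist())
E
```

```text
t: 2.65
tcp_pos: [0.357, -0.2934, 0.1006]
tool_rot: [0.999, -0.045, 0.0, -0.0]
force: [4.1, 4.1, 0.5]
finger_gap: 0.273
gripper_force: 43.6
[[2, 0, 19], [3, 0, 19], [4, -1, 19], [6, 0, 18], [8, -1, 18], [9, -1, 17], [11, -1, 16], [12, -1, 16], [13, -1, 14], [14, -1, 13], [16, -2, 11], [16, -1, 11], [17, -2, 9], [18, -2, 7], [18, -1, 6], [19, -2, 4], [19, -2, 3], [20, -2, 1], [19, -2, -1], [19, -1, -2]]
```

```bash
python3 -m handwheel '[[2,0,19,0,0,0,0],[3,0,19,0,0,0,0],[4,-1,19,0,0,0,0],[6,0,18,0,0,0,0],[8,-1,18,0,0,0,0],[9,-1,17,0,0,0,0],[11,-1,16,0,0,0,0],[12,-1,16,0,0,0,0],[13,-1,14,0,0,0,0],[14,-1,13,0,0,0,0]]' 40;  python3 -m handwheel '[[16,-2,11,0,0,0,0],[16,-1,11,0,0,0,0],[17,-2,9,0,0,0,0],[18,-2,7,0,0,0,0],[18,-1,6,0,0,0,0],[19,-2,4,0,0,0,0],[19,-2,3,0,0,0,0],[20,-2,1,0,0,0,0],[19,-2,-1,0,0,0,0],[0,0,0,0,0,0,0]]'
```

```text
t: 3.9
tcp_pos: [0.4384, -0.3009, 0.2678]
tool_rot: [0.999, -0.045, -0.001, -0.0]
force: [4.4, -1.9, -14.1]
finger_gap: 0.272
gripper_force: 46.9
t: 5.15
tcp_pos: [0.6005, -0.3163, 0.3198]
tool_rot: [0.999, -0.044, -0.001, -0.001]
force: [-0.1, 3.4, 0.7]
finger_gap: 0.274
gripper_force: 48.5
```

```bash
python3 -m handwheel '[[10,-1,-1,0,0,0,0],[8,-1,-1,0,0,0,0],[6,0,-1,0,0,0,0],[4,0,0,0,0,0,0],[2,0,0,0,0,0,0],[0,0,0,0,0,0,0],[0,0,0,0,0,0,0],[0,0,0,0,0,0,0],[0,0,0,0,0,0,0],[0,0,0,0,0,0,0]]'
```

```text
t: 6.4
tcp_pos: [0.6217, -0.3182, 0.3172]
tool_rot: [0.999, -0.045, -0.01, -0.001]
force: [-22.4, 5.2, 7.2]
finger_gap: 0.272
gripper_force: 49.2
```

```bash
python3 -m handwheel '[[-7,1,0,0,0,0,0],[0,0,0,0,0,0,1],[0,0,0,0,0,0,1],[0,0,0,0,0,0,1],[0,0,10,0,0,0,1],[0,0,15,0,0,0,1],[0,0,20,0,0,0,1],[0,0,20,0,0,0,1],[0,0,20,0,0,0,1],[0,0,15,0,0,0,1]]' 40
python3 -m handwheel '[[-20,25.5,-16.5,0,0,9,0.65],[-20,25.5,-16.5,0,0,9,0.65],[-20,25.5,-16.5,0,0,9,0.65],[-20,25.5,-16.5,0,0,9,0.65],[-20,25.5,-16.5,0,0,9,0.65],[-20,25.5,-16.5,0,0,9,0.65],[-20,25.5,-16.5,0,0,9,0.65],[-20,25.5,-16.5,0,0,9,0.65],[-20,25.5,-16.5,0,0,9,0.65],[-19.5,25.5,-16.5,0,0,9,0.65]]'
cat > st.py <<'E'
from h import *
from scipy.spatial.transform import Rotation as R
s=manip.sense();M=R.from_quat(s["tool_rot"]).as_matrix();print((s["tcp_pos"]*1e3).round(1),"yaw",np.degrees(np.arctan2(M[1,1],M[0,1])).round(1),"tilt",M[:2,2].round(3),"F",s["force"].round(1),"gap mm",(85*s["finger_gap"]).round(1),"t",s["t"])
E
python3 st.py; python3 -c "
from h import *
crop('scene',60,60,410,380,1.8,'s2.png')"
```

```text
t: 7.65
tcp_pos: [0.6241, -0.3182, 0.4199]
tool_rot: [0.999, -0.045, 0.001, 0.001]
force: [1.2, 0.2, 0.9]
finger_gap: 0.999
gripper_force: 0.0
t: 8.9
tcp_pos: [0.424, -0.0625, 0.2526]
tool_rot: [0.736, 0.677, 0.0, 0.001]
force: [-0.7, -0.0, -0.2]
finger_gap: 0.652
gripper_force: 0.0Traceback (most recent call last):
  File "st.py", line 3, in <module>
    s=manip.sense();M=R.from_quat(s["tool_rot"]).as_matrix();print((s["tcp_pos"]*1e3).round(1),"yaw",np.degrees(np.arctan2(M[1,1],M[0,1])).round(1),"tilt",M[:2,2].round(3),"F",s["force"].round(1),"gap mm",(85*s["finger_gap"]).round(1),"t",s["t"])
                                                                                                                                                                                                             ^^^^^^^^^^^^^^^^^^^^^^^^^^
AttributeError: 'float' object has no attribute 'round'
```

View pics/s2.png

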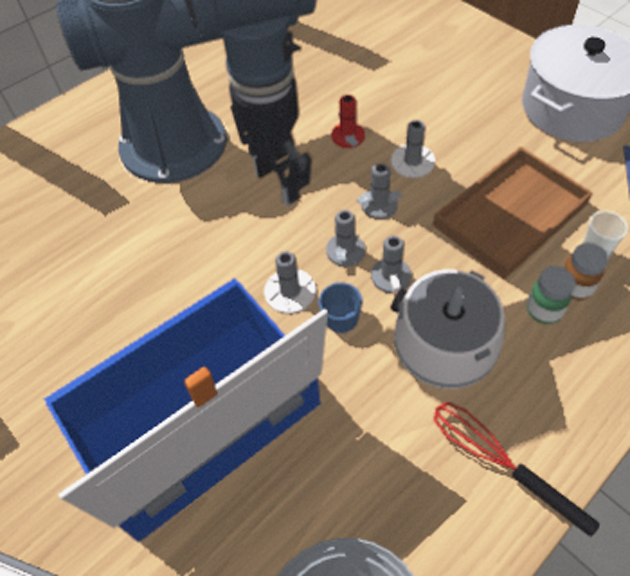

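The picture shows the lid leaning back past upright (tab at (200,386)) and an empty blue case. All five attachments are unmoved: hub tops at crop (286,258), (344,218), (393,243), (380,172) and (416,130). Pick the disc nearest the case.

```bash
sed -i 's/(85\*s\["finger_gap"\]).round(1)/round(85*float(s["finger_gap"]),1)/' st.py
python3 -m handwheel '[[0,-1.5,-38,0,0,0,0.65],[0,0,-38,0,0,0,0.65],[0,0,-38,0,0,0,0.65],[0,0,-38,0,0,0,0.65],[0,0,-38,0,0,0,0.65],[0,0,0,0,0,0,0],[0,0,0,0,0,0,0],[0,0,0,0,0,0,0],[0,0,0,0,0,0,0],[0,0,0,0,0,0,0]]' 30; python3 st.py
```

```text
t: 10.2
tcp_pos: [0.4245, -0.0647, 0.063]
tool_rot: [0.738, 0.675, 0.0, 0.001]
force: [0.3, 0.2, -1.3]
finger_gap: 0.365
gripper_force: 31.1
[424.5 -64.7  63. ] yaw -5.1 tilt [ 0.001 -0.001] F [ 0.3  0.2 -1.3] gap mm 31.0 t 10.2
```

```bash
python3 -m handwheel '[[0,0,45,0,0,0,0],[0,0,45,0,0,0,0],[0,0,45,0,0,0,0],[0,0,45,0,0,0,0],[48,21,0,0,0,0,0],[48,21,0,0,0,0,0],[48,21,0,0,0,0,0],[48,21,0,0,0,0,0],[49.5,20,0,0,0,0,0],[0,0,0,0,0,0,0]]'; python3 st.py
python3 -m handwheel '[[0,0,-8,0,0,0,0],[0,0,-6,0,0,0,0],[0,0,-5,0,0,0,0],[0,0,-4,0,0,0,0],[0,0,-4,0,0,0,0],[0,0,-3,0,0,0,0],[0,0,-3,0,0,0,0],[0,0,-3,0,0,0,0],[0,0,0,0,0,0,0],[0,0,0,0,0,0,0]]'; python3 st.py
```

```text
t: 11.45
tcp_pos: [0.6682, 0.041, 0.2414]
tool_rot: [0.737, 0.676, 0.001, 0.0]
force: [-0.1, -0.6, -1.5]
finger_gap: 0.367
gripper_force: 31.2
[668.2  41.  241.4] yaw -5.0 tilt [0.002 0.   ] F [-0.1 -0.6 -1.5] gap mm 31.2 t 11.45
t: 12.7
tcp_pos: [0.6657, 0.0407, 0.2098]
tool_rot: [0.738, 0.675, 0.001, -0.0]
force: [-4.9, 3.0, 14.3]
finger_gap: 0.367
gripper_force: 33.8
[665.7  40.7 209.8] yaw -5.1 tilt [0.002 0.002] F [-4.9  3.  14.3] gap mm 31.2 t 12.7
```

```bash
python3 -m handwheel '[[0,0,6,0,0,0,0],[0,0,3,0,0,0,0],[-3,2,0,0,0,0,0],[0,0,-3,0,0,0,0],[0,0,-3,0,0,0,0],[0,0,-3,0,0,0,0],[0,0,-3,0,0,0,0],[0,0,-3,0,0,0,0],[0,0,0,0,0,0,0],[0,0,0,0,0,0,0]]'; python3 st.py
```

```text
t: 13.95
tcp_pos: [0.6652, 0.0415, 0.2092]
tool_rot: [0.738, 0.675, 0.003, 0.003]
force: [-7.0, 3.5, 33.2]
finger_gap: 0.366
gripper_force: 35.8
[665.2  41.5 209.2] yaw -5.1 tilt [ 0.009 -0.001] F [-7.   3.5 33.2] gap mm 31.1 t 13.95
```

```bash
python3 -c "
from h import *
crop('scene',255,130,365,280,4,'s3.png')
for z in (.1,.147,.155,.195,.245): print(z,(px('scene',[.666,.040,z])-[255,130])*4)"; python3 -m handwheel '[[0,0,8,0,0,0,0],[0,0,3,0,0,0,0],[-3,2,0,0,0,0,0],[0,0,-4,0,0,0,0],[0,0,-3,0,0,0,0],[0,0,-3,0,0,0,0],[0,0,-2,0,0,0,0],[0,0,0,0,0,0,0],[0,0,0,0,0,0,0],[0,0,0,0,0,0,0]]'; python3 st.py
```

```text
0.1 [228.4 410. ]
0.147 [238.  370.8]
0.155 [240.  363.6]
0.195 [248.8 326.8]
0.245 [260.8 276.8]
t: 15.25
tcp_pos: [0.6642, 0.0424, 0.2092]
tool_rot: [0.738, 0.675, 0.004, 0.006]
force: [-3.4, 0.5, 36.8]
finger_gap: 0.371
gripper_force: 35.0
[664.2  42.4 209.2] yaw -5.1 tilt [ 0.014 -0.003] F [-3.4  0.5 36.8] gap mm 31.5 t 15.25
```

View pics/s3.png

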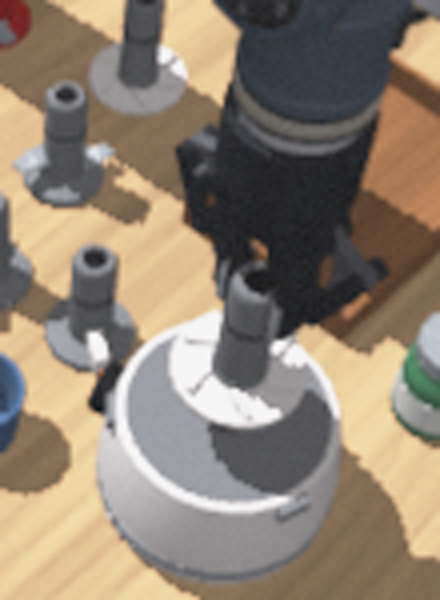

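The crop shows the disc perched high on the spindle, foot centre at about (243,372), which matches roughly 0.148 m. Shifting sideways changed nothing and the lateral force fell away, so it is narrow and goes to the tray.

```bash
python3 -m handwheel '[[0,0,20,0,0,0,0],[0,0,20,0,0,0,0],[-10.5,41,0,0,0,0,0],[-10.5,41,0,0,0,0,0],[-10.5,41,0,0,0,0,0],[-10.5,41,0,0,0,0,0],[-10.5,41,0,0,0,0,0],[-10.5,41,0,0,0,0,0],[-10.5,41,0,0,0,0,0],[-10.5,41,0,0,0,0,0]]'; python3 st.py
python3 -m handwheel '[[0,0,-40,0,0,0,0],[0,0,-40,0,0,0,0],[0,0,-40,0,0,0,0],[0,0,-30,0,0,0,0],[0,0,-10,0,0,0,0],[0,0,-5,0,0,0,0],[0,0,0,0,0,0,0],[0,0,0,0,0,0,0],[0,0,0,0,0,0,0],[0,0,0,0,0,0,0]]'; python3 st.py
```

```text
t: 16.5
tcp_pos: [0.5733, 0.3711, 0.2364]
tool_rot: [0.738, 0.675, -0.004, -0.001]
force: [0.1, 0.6, -0.6]
finger_gap: 0.358
gripper_force: 31.0
[573.3 371.1 236.4] yaw -5.1 tilt [-0.007 -0.005] F [ 0.1  0.6 -0.6] gap mm 30.5 t 16.5
t: 17.75
tcp_pos: [0.5759, 0.3716, 0.075]
tool_rot: [0.738, 0.675, 0.0, 0.0]
force: [0.6, -0.4, -1.0]
finger_gap: 0.365
gripper_force: 30.9
[575.9 371.6  75. ] yaw -5.1 tilt [0.001 0.   ] F [ 0.6 -0.4 -1. ] gap mm 31.0 t 17.75
```

```bash
python3 -m handwheel '[[0,0,-3,0,0,0,0],[0,0,-2,0,0,0,0],[0,0,-2,0,0,0,0],[0,0,-1,0,0,0,0],[0,0,0,0,0,0,0],[0,0,0,0,0,0,0],[0,0,0,0,0,0,0],[0,0,0,0,0,0,0],[0,0,0,0,0,0,0],[0,0,0,0,0,0,0]]'; python3 st.py
```

```text
t: 19.0
tcp_pos: [0.5755, 0.3715, 0.0675]
tool_rot: [0.738, 0.675, -0.0, -0.0]
force: [-2.8, -0.8, 5.6]
finger_gap: 0.362
gripper_force: 31.4
[575.5 371.5  67.5] yaw -5.1 tilt [-0. -0.] F [-2.8 -0.8  5.6] gap mm 30.8 t 19.0
```

```bash
python3 -m handwheel '[[0,0,0,0,0,0,0.65],[0,0,0,0,0,0,0.65],[0,0,0,0,0,0,0.65],[0,0,40,0,0,0,0.65],[0,0,50,0,0,0,0.65],[0,0,50,0,0,0,0.65],[-52,-20.5,30,0,0,0,0.65],[-52,-20.5,0,0,0,0,0.65],[-52,-20.5,0,0,0,0,0.65],[-51,-20.5,0,0,0,0,0.65]]'; python3 st.py; python3 -m handwheel '[[0,0,0,0,0,0,0.65],[0,0,-40,0,0,0,0.65],[0,0,-40,0,0,0,0.65],[0,0,-40,0,0,0,0.65],[0,0,-40,0,0,0,0.65],[0,0,-15,0,0,0,0.65],[0,0,0,0,0,0,0.65],[0,0,0,0,0,0,0.65],[0,0,0,0,0,0,0.65],[0,0,0,0,0,0,0.65]]'; python3 st.py; python3 -c "
from h import *
crop('scene',180,60,400,250,3.5,'s4.png')"
```

```text
t: 20.25
tcp_pos: [0.3678, 0.2891, 0.236]
tool_rot: [0.738, 0.675, 0.0, 0.0]
force: [0.3, 0.4, 0.7]
finger_gap: 0.647
gripper_force: 0.0
[367.8 289.1 236. ] yaw -5.1 tilt [0. 0.] F [0.3 0.4 0.7] gap mm 55.0 t 20.25
t: 21.5
tcp_pos: [0.37, 0.29, 0.0616]
tool_rot: [0.738, 0.675, 0.001, 0.0]
force: [0.1, 0.8, 0.6]
finger_gap: 0.653
gripper_force: 0.0
[370.  290.   61.6] yaw -5.1 tilt [0.002 0.001] F [0.1 0.8 0.6] gap mm 55.5 t 21.5
```

View pics/s4.png

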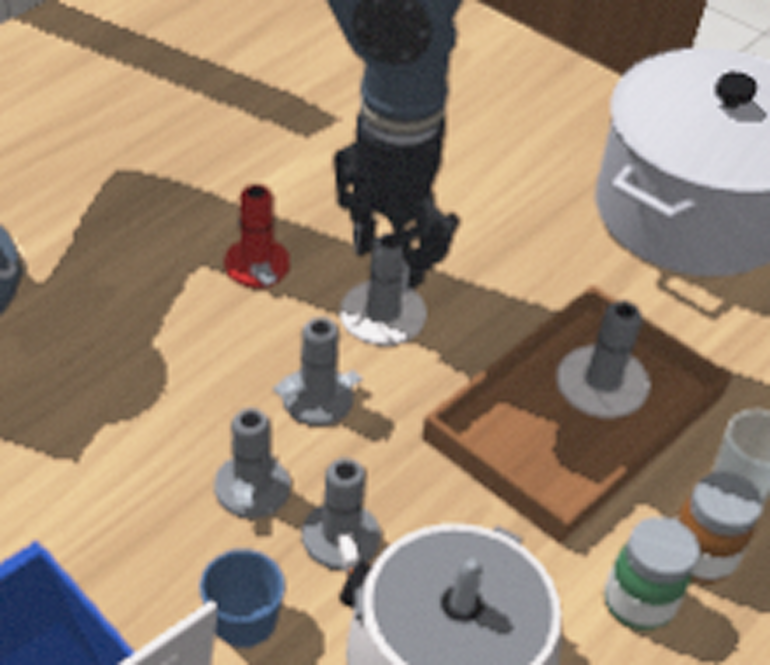

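The narrow disc stands upright in the tray (hub top at crop (626,310)), and the gripper straddles the left disc's hub at (388,270). Grip and test it.

```bash
python3 -m handwheel '[[0,0,0,0,0,0,0],[0,0,0,0,0,0,0],[0,0,0,0,0,0,0],[0,0,0,0,0,0,0],[0,0,45,0,0,0,0],[0,0,45,0,0,0,0],[0,0,45,0,0,0,0],[0,0,45,0,0,0,0],[0,0,0,0,0,0,0],[0,0,0,0,0,0,0]]' 30; python3 st.py; python3 -m handwheel '[[49,-41.5,0,0,0,0,0],[49,-41.5,0,0,0,0,0],[49,-41.5,0,0,0,0,0],[49,-41.5,0,0,0,0,0],[49,-41.5,0,0,0,0,0],[49,-41.5,0,0,0,0,0],[0,0,0,0,0,0,0],[0,0,0,0,0,0,0],[0,0,0,0,0,0,0],[0,0,0,0,0,0,0]]'; python3 st.py
```

```text
t: 22.8
tcp_pos: [0.3687, 0.2894, 0.24]
tool_rot: [0.738, 0.675, -0.001, -0.0]
force: [-1.2, 0.4, -1.4]
finger_gap: 0.37
gripper_force: 31.3
[368.7 289.4 240. ] yaw -5.1 tilt [-0.002 -0.001] F [-1.2  0.4 -1.4] gap mm 31.4 t 22.8
t: 24.05
tcp_pos: [0.6546, 0.0486, 0.2408]
tool_rot: [0.738, 0.675, -0.0, -0.0]
force: [-0.1, -0.5, -1.1]
finger_gap: 0.368
gripper_force: 31.2
[654.6  48.6 240.8] yaw -5.0 tilt [-0.001  0.   ] F [-0.1 -0.5 -1.1] gap mm 31.3 t 24.05
```

```bash
python3 -m handwheel '[[11,-7.5,0,0,0,0,0],[0,0,0,0,0,0,0],[0,0,-8,0,0,0,0],[0,0,-8,0,0,0,0],[0,0,-6,0,0,0,0],[0,0,-4,0,0,0,0],[0,0,-4,0,0,0,0],[0,0,-4,0,0,0,0],[0,0,0,0,0,0,0],[0,0,0,0,0,0,0]]'; python3 st.py
```

```text
t: 25.3
tcp_pos: [0.6663, 0.0393, 0.2068]
tool_rot: [0.738, 0.675, -0.001, 0.0]
force: [-0.5, -3.0, -1.1]
finger_gap: 0.367
gripper_force: 31.5
[666.3  39.3 206.8] yaw -5.1 tilt [-0.001 -0.001] F [-0.5 -3.  -1.1] gap mm 31.2 t 25.3
```

```bash
python3 -m handwheel '[[0,-0.5,-5,0,0,0,0],[0,0,-5,0,0,0,0],[0,0,-6,0,0,0,0],[0,0,-6,0,0,0,0],[0,0,-6,0,0,0,0],[0,0,-6,0,0,0,0],[0,0,-5,0,0,0,0],[0,0,-3,0,0,0,0],[0,0,-2,0,0,0,0],[0,0,0,0,0,0,0]]'; python3 st.py
```

```text
t: 26.55
tcp_pos: [0.6655, 0.0382, 0.1622]
tool_rot: [0.738, 0.675, -0.002, -0.0]
force: [-4.4, -5.5, 3.0]
finger_gap: 0.369
gripper_force: 31.8
[665.5  38.2 162.2] yaw -5.1 tilt [-0.003 -0.002] F [-4.4 -5.5  3. ] gap mm 31.4 t 26.55
```

```bash
python3 -m handwheel '[[0,0,-2,0,0,0,0],[0,0,-1,0,0,0,0],[0,0,0,0,0,0,0],[0,0,0,0,0,0,0],[0,0,0,0,0,0,0],[0,0,0,0,0,0,0],[0,0,0,0,0,0,0],[0,0,0,0,0,0,0],[0,0,0,0,0,0,0],[0,0,0,0,0,0,0]]'; python3 st.py
```

```text
t: 27.8
tcp_pos: [0.6655, 0.038, 0.1614]
tool_rot: [0.738, 0.675, -0.002, 0.0]
force: [-7.6, -6.3, 10.5]
finger_gap: 0.366
gripper_force: 32.6
[665.5  38.  161.4] yaw -5.1 tilt [-0.002 -0.002] F [-7.6 -6.3 10.5] gap mm 31.1 t 27.8
```

It slid all the way to the deck (TCP 0.1614 with 10 N up), so it fits and goes to the case's far slot.

```bash
python3 -m handwheel '[[0,0,15,0,0,0,0],[0,0,20,0,0,0,0],[0,0,20,0,0,0,0],[0,0,25,0,0,0,0],[0,0,5,0,0,0,0],[-37,-22,0,0,0,0,0],[-37,-22,0,0,0,0,0],[-37,-22,0,0,0,0,0],[-37,-22,0,0,0,0,0],[-36,-20,0,0,0,0,0]]'; python3 st.py; python3 -m handwheel '[[0,-41.5,0,0,0,0,0],[0,-41.5,0,0,0,0,0],[0,-41.5,0,0,0,0,0],[0,-41.5,0,0,0,0,0],[0,-41.5,0,0,0,0,0],[0,-41.5,0,0,0,0,0],[0,-41.5,0,0,0,0,0],[0,-41.5,0,0,0,0,0],[0,0,0,0,0,0,0],[0,0,0,0,0,0,0]]'; python3 st.py
```

```text
t: 29.05
tcp_pos: [0.4815, -0.0685, 0.2439]
tool_rot: [0.738, 0.675, 0.001, -0.0]
force: [0.2, -0.4, -1.6]
finger_gap: 0.367
gripper_force: 31.2
[481.5 -68.5 243.9] yaw -5.2 tilt [0.    0.001] F [ 0.2 -0.4 -1.6] gap mm 31.2 t 29.05
t: 30.3
tcp_pos: [0.4825, -0.3995, 0.2435]
tool_rot: [0.738, 0.675, 0.001, -0.001]
force: [0.3, 0.2, -2.7]
finger_gap: 0.367
gripper_force: 31.2
[ 482.5 -399.5  243.5] yaw -5.2 tilt [-0.001  0.003] F [ 0.3  0.2 -2.7] gap mm 31.2 t 30.3
```

```bash
python3 -m handwheel '[[-1,-3,0,0,0,0,0],[0,0,-30,0,0,0,0],[0,0,-40,0,0,0,0],[0,0,-40,0,0,0,0],[0,0,-40,0,0,0,0],[0,0,-18,0,0,0,0],[0,0,-4,0,0,0,0],[0,0,-2,0,0,0,0],[0,0,-2,0,0,0,0],[0,0,0,0,0,0,0]]'; python3 st.py
```

```text
t: 31.55
tcp_pos: [0.482, -0.4041, 0.0698]
tool_rot: [0.738, 0.675, -0.0, 0.001]
force: [-0.7, 0.2, -2.3]
finger_gap: 0.364
gripper_force: 31.2
[ 482.  -404.1   69.8] yaw -5.1 tilt [ 0.001 -0.001] F [-0.7  0.2 -2.3] gap mm 30.9 t 31.55
```

```bash
python3 -m handwheel '[[0,0,-2,0,0,0,0],[0,0,-1,0,0,0,0],[0,0,0,0,0,0,0],[0,0,0,0,0,0,0.65],[0,0,0,0,0,0,0.65],[0,0,0,0,0,0,0.65],[0,0,45,0,0,0,0.65],[0,0,45,0,0,0,0.65],[0,0,45,0,0,0,0.65],[0,0,40,0,0,0,0.65]]'; python3 st.py;  python3 -m handwheel '[[-5.5,46,0,0,0,0,0.65],[-5.5,46,0,0,0,0,0.65],[-5.5,46,0,0,0,0,0.65],[-5.5,46,0,0,0,0,0.65],[-5.5,46,0,0,0,0,0.65],[-5.5,46,0,0,0,0,0.65],[-5.5,46,0,0,0,0,0.65],[-5.5,46,0,0,0,0,0.65],[-5.5,46,0,0,0,0,0.65],[-5.5,46,0,0,0,0,0.65]]'; python3 st.py; python3 -c "
from h import *
a=manip.snapshot('scene')[90:350,60:330,::-1];b=manip.snapshot('top')[140:290,140:300,::-1]
cv2.imwrite('pics/s5.png',np.hstack([cv2.resize(a,(405,390),interpolation=2),cv2.resize(b,(395,390),interpolation=2)]))"
```

```text
t: 32.8
tcp_pos: [0.4816, -0.4036, 0.2427]
tool_rot: [0.738, 0.675, 0.0, 0.0]
force: [0.6, -0.5, -1.0]
finger_gap: 0.653
gripper_force: 0.0
[ 481.6 -403.6  242.7] yaw -5.1 tilt [ 0.001 -0.001] F [ 0.6 -0.5 -1. ] gap mm 55.5 t 32.8
t: 34.05
tcp_pos: [0.4263, 0.0578, 0.2411]
tool_rot: [0.738, 0.675, 0.0, 0.0]
force: [0.3, 0.6, 0.6]
finger_gap: 0.651
gripper_force: 0.0
[426.3  57.8 241.1] yaw -5.2 tilt [ 0.001 -0.   ] F [0.3 0.6 0.6] gap mm 55.3 t 34.05
```

View pics/s5.png

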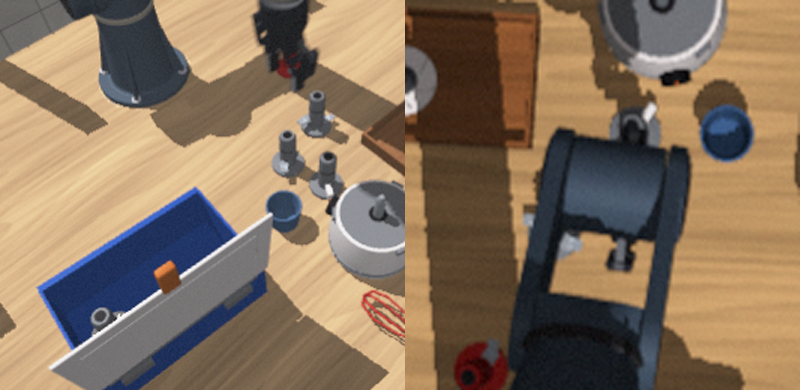

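The disc stands in the case (hub at (101,318)). The three remaining hubs, at (288,136), (328,159) and (318,97), convert to the original pixels, so nothing has moved. Grasp the lower blade.

```bash
python3 -m handwheel '[[0,-2,-45,0,0,0,0.65],[0,0,-45,0,0,0,0.65],[0,0,-45,0,0,0,0.65],[0,0,-44,0,0,0,0.65],[0,0,0,0,0,0,0.65],[0,0,0,0,0,0,0],[0,0,0,0,0,0,0],[0,0,0,0,0,0,0],[0,0,0,0,0,0,0],[0,0,0,0,0,0,0]]'; python3 st.py; python3 -m handwheel '[[0,0,45,0,0,0,0],[0,0,45,0,0,0,0],[0,0,45,0,0,0,0],[0,0,45,0,0,0,0],[48,-3.5,0,0,0,0,0],[48,-3.5,0,0,0,0,0],[48,-3.5,0,0,0,0,0],[48,-3.5,0,0,0,0,0],[47,-3.5,0,0,0,0,0],[0,0,0,0,0,0,0]]'; python3 st.py
```

```text
t: 35.4
tcp_pos: [0.4274, 0.0543, 0.0632]
tool_rot: [0.738, 0.675, 0.001, 0.001]
force: [-1.1, -0.5, 7.9]
finger_gap: 0.361
gripper_force: 31.6
[427.4  54.3  63.2] yaw -5.1 tilt [ 0.003 -0.   ] F [-1.1 -0.5  7.9] gap mm 30.7 t 35.4
t: 36.65
tcp_pos: [0.6682, 0.0363, 0.2412]
tool_rot: [0.738, 0.675, 0.001, 0.001]
force: [0.3, -0.0, -0.9]
finger_gap: 0.367
gripper_force: 31.1
[668.2  36.3 241.2] yaw -5.2 tilt [ 0.002 -0.   ] F [ 0.3 -0.  -0.9] gap mm 31.2 t 36.65
```

```bash
python3 -m handwheel '[[-2.5,1.5,0,0,0,0,0],[0,0,0,0,0,0,0],[0,0,-8,0,0,0,0],[0,0,-8,0,0,0,0],[0,0,-6,0,0,0,0],[0,0,-4,0,0,0,0],[0,0,-4,0,0,0,0],[0,0,-4,0,0,0,0],[0,0,0,0,0,0,0],[0,0,0,0,0,0,0]]'; python3 st.py
```

```text
t: 37.9
tcp_pos: [0.6647, 0.0383, 0.2117]
tool_rot: [0.738, 0.675, 0.002, 0.002]
force: [-2.2, 0.9, 11.7]
finger_gap: 0.365
gripper_force: 32.7
[664.7  38.3 211.7] yaw -5.1 tilt [ 0.005 -0.001] F [-2.2  0.9 11.7] gap mm 31.0 t 37.9
```

```bash
python3 -m handwheel '[[-1,0.5,-2,0,0,0,0],[0,0,-2,0,0,0,0],[0,0,0,0,0,0,0],[0,0,0,0,0,0,0],[0,0,0,0,0,0,0],[0,0,0,0,0,0,0],[0,0,0,0,0,0,0],[0,0,0,0,0,0,0],[0,0,0,0,0,0,0],[0,0,0,0,0,0,0]]'; python3 st.py;  python3 -m handwheel '[[0,0,20,0,0,0,0],[0,0,20,0,0,0,0],[-15,37,0,0,0,0,0],[-15,37,0,0,0,0,0],[-15,37,0,0,0,0,0],[-15,37,0,0,0,0,0],[-15,37,0,0,0,0,0],[-12,37,0,0,0,0,0],[0,0,0,0,0,0,0],[0,0,0,0,0,0,0]]'; python3 st.py
```

```text
t: 39.15
tcp_pos: [0.6647, 0.0385, 0.2113]
tool_rot: [0.738, 0.675, 0.003, 0.004]
force: [-4.5, -0.7, 23.5]
finger_gap: 0.363
gripper_force: 34.4
[664.7  38.5 211.3] yaw -5.1 tilt [ 0.009 -0.002] F [-4.5 -0.7 23.5] gap mm 30.9 t 39.15
t: 40.4
tcp_pos: [0.575, 0.2606, 0.2437]
tool_rot: [0.738, 0.675, -0.0, 0.0]
force: [0.6, -0.1, -1.4]
finger_gap: 0.367
gripper_force: 31.1
[575.  260.6 243.7] yaw -5.1 tilt [-0.    -0.001] F [ 0.6 -0.1 -1.4] gap mm 31.2 t 40.4
```

Stuck at the taper height (foot about 0.150 m under 23 N), so it is narrow and goes to the tray's second slot.

```bash
python3 -m handwheel '[[0,0,-40,0,0,0,0],[0,0,-40,0,0,0,0],[0,0,-40,0,0,0,0],[0,0,-35,0,0,0,0],[0,0,-13,0,0,0,0],[0,0,-4,0,0,0,0],[0,0,-2,0,0,0,0],[0,0,-1,0,0,0,0],[0,0,-1,0,0,0,0],[0,0,0,0,0,0,0]]'; python3 st.py;  python3 -m handwheel '[[0,0,0,0,0,0,0],[0,0,0,0,0,0,0.65],[0,0,0,0,0,0,0.65],[0,0,0,0,0,0,0.65],[0,0,40,0,0,0,0.65],[0,0,45,0,0,0,0.65],[0,0,45,0,0,0,0.65],[0,0,45,0,0,0,0.65],[0,0,0,0,0,0,0.65],[0,0,0,0,0,0,0.65]]'; python3 st.py
```

```text
t: 41.65
tcp_pos: [0.5758, 0.2612, 0.0693]
tool_rot: [0.738, 0.675, 0.001, 0.001]
force: [-2.6, -0.2, 5.5]
finger_gap: 0.362
gripper_force: 31.5
[575.8 261.2  69.3] yaw -5.1 tilt [0.002 0.001] F [-2.6 -0.2  5.5] gap mm 30.7 t 41.65
t: 42.9
tcp_pos: [0.5745, 0.2607, 0.2422]
tool_rot: [0.738, 0.675, -0.001, -0.0]
force: [0.2, -0.0, 0.2]
finger_gap: 0.648
gripper_force: 0.0
[574.5 260.7 242.2] yaw -5.1 tilt [-0.001 -0.   ] F [ 0.2 -0.   0.2] gap mm 55.1 t 42.9
```

```bash
cat > chk.py <<'E'
from h import *
a=cv2.imread("pics/scene0.png",0);b=cv2.cvtColor(manip.snapshot("scene"),cv2.COLOR_RGB2GRAY)
for k,(u,v) in dict(paddle=(271,154),bladeT=(278,194)).items():
    t=a[v-6:v+16,u-8:u+9];w=b[v-26:v+36,u-28:u+29]
    r=cv2.matchTemplate(w,t,cv2.TM_CCOEFF_NORMED);_,m,_,p=cv2.minMaxLoc(r);print(k,"shift px",p[0]-20,p[1]-20,"score",round(m,2),"at0",r[20,20].round(2))
E
python3 -m handwheel '[[-11.5,-37,0,0,0,0,0.65],[-11.5,-37,0,0,0,0,0.65],[-11.5,-37,0,0,0,0,0.65],[-11.5,-37,0,0,0,0,0.65],[-11,-36,0,0,0,0,0.65],[0,0,0,0,0,0,0.65],[0,0,0,0,0,0,0.65],[0,0,0,0,0,0,0.65],[0,0,0,0,0,0,0.65],[0,0,0,0,0,0,0.65]]'; python3 st.py;python3 chk.py
```

```text
t: 44.15
tcp_pos: [0.5182, 0.0775, 0.2428]
tool_rot: [0.738, 0.675, 0.0, -0.0]
force: [-0.1, -0.6, 1.1]
finger_gap: 0.645
gripper_force: 0.0
[518.2  77.5 242.8] yaw -5.1 tilt [-0.  0.] F [-0.1 -0.6  1.1] gap mm 54.9 t 44.15
paddle shift px 0 6 score 0.6 at0 0.56
bladeT shift px 1 0 score 0.75 at0 0.74
```

```bash
python3 -m handwheel '[[0,-0.5,-45,0,0,0,0.65],[0,0,-45,0,0,0,0.65],[0,0,-45,0,0,0,0.65],[0,0,-45,0,0,0,0.65],[0,0,0,0,0,0,0.65],[0,0,0,0,0,0,0],[0,0,0,0,0,0,0],[0,0,0,0,0,0,0],[0,0,0,0,0,0,0],[0,0,0,0,0,0,0]]'; python3 st.py; python3 -m handwheel '[[0,0,45,0,0,0,0],[0,0,45,0,0,0,0],[0,0,45,0,0,0,0],[0,0,45,0,0,0,0],[37,-10,0,0,0,0,0],[37,-10,0,0,0,0,0],[37,-10,0,0,0,0,0],[36,-9,0,0,0,0,0],[0,0,0,0,0,0,0],[0,0,0,0,0,0,0]]'; python3 st.py
```

```text
t: 45.45
tcp_pos: [0.5191, 0.0764, 0.0644]
tool_rot: [0.738, 0.675, 0.001, 0.001]
force: [-1.0, 0.5, 6.8]
finger_gap: 0.36
gripper_force: 31.5
[519.1  76.4  64.4] yaw -5.1 tilt [ 0.003 -0.   ] F [-1.   0.5  6.8] gap mm 30.6 t 45.45
t: 46.7
tcp_pos: [0.6639, 0.0376, 0.2424]
tool_rot: [0.738, 0.675, -0.001, -0.001]
force: [-0.8, -0.3, -1.5]
finger_gap: 0.361
gripper_force: 30.9
[663.9  37.6 242.4] yaw -5.1 tilt [-0.002  0.   ] F [-0.8 -0.3 -1.5] gap mm 30.7 t 46.7
```

```bash
python3 -m handwheel '[[1,0.5,0,0,0,0,0],[0,0,-9,0,0,0,0],[0,0,-8,0,0,0,0],[0,0,-6,0,0,0,0],[0,0,-4,0,0,0,0],[0,0,-4,0,0,0,0],[0,0,-4,0,0,0,0],[0,0,-3,0,0,0,0],[0,0,0,0,0,0,0],[0,0,0,0,0,0,0]]'; python3 st.py
```

```text
t: 47.95
tcp_pos: [0.6658, 0.0385, 0.2043]
tool_rot: [0.738, 0.675, 0.0, -0.001]
force: [-0.5, 4.2, -1.4]
finger_gap: 0.362
gripper_force: 30.7
[665.8  38.5 204.3] yaw -5.1 tilt [-0.001  0.001] F [-0.5  4.2 -1.4] gap mm 30.8 t 47.95
```

Free descent; shift y by +1 to relieve the side force, then go on down to the deck.

```bash
python3 -m handwheel '[[0,1,-4,0,0,0,0],[0,0,-6,0,0,0,0],[0,0,-6,0,0,0,0],[0,0,-6,0,0,0,0],[0,0,-6,0,0,0,0],[0,0,-6,0,0,0,0],[0,0,-4,0,0,0,0],[0,0,-3,0,0,0,0],[0,0,-2,0,0,0,0],[0,0,0,0,0,0,0]]'; python3 st.py
```

```text
t: 49.2
tcp_pos: [0.6661, 0.0406, 0.1651]
tool_rot: [0.738, 0.675, 0.001, -0.0]
force: [-5.4, 8.3, 16.4]
finger_gap: 0.367
gripper_force: 32.7
[666.1  40.6 165.1] yaw -5.1 tilt [0.001 0.002] F [-5.4  8.3 16.4] gap mm 31.2 t 49.2
```

Seated on the deck, so it fits and goes to the case's middle slot.

```bash
python3 -m handwheel '[[0,0,15,0,0,0,0],[0,0,20,0,0,0,0],[0,0,20,0,0,0,0],[0,0,25,0,0,0,0],[0,0,0,0,0,0,0],[-35,-22,0,0,0,0,0],[-35,-22,0,0,0,0,0],[-35,-22,0,0,0,0,0],[-35,-22,0,0,0,0,0],[-36,-22,0,0,0,0,0]]'; python3 st.py; python3 -m handwheel '[[0,-39,0,0,0,0,0],[0,-39,0,0,0,0,0],[0,-39,0,0,0,0,0],[0,-39,0,0,0,0,0],[0,-39,0,0,0,0,0],[0,-39,0,0,0,0,0],[0,0,0,0,0,0,0],[0,0,0,0,0,0,0],[0,0,-40,0,0,0,0],[0,0,-40,0,0,0,0]]'; python3 st.py
```

```text
t: 50.45
tcp_pos: [0.4883, -0.0726, 0.2405]
tool_rot: [0.738, 0.675, -0.001, -0.0]
force: [0.3, -0.2, -0.9]
finger_gap: 0.363
gripper_force: 30.7
[488.3 -72.6 240.5] yaw -5.1 tilt [-0.002 -0.002] F [ 0.3 -0.2 -0.9] gap mm 30.8 t 50.45
t: 51.7
tcp_pos: [0.4901, -0.304, 0.1612]
tool_rot: [0.738, 0.675, -0.0, 0.0]
force: [-0.4, -0.4, -1.4]
finger_gap: 0.367
gripper_force: 30.8
[ 490.1 -304.   161.2] yaw -5.0 tilt [ 0.    -0.001] F [-0.4 -0.4 -1.4] gap mm 31.2 t 51.7
```

```bash
python3 -m handwheel '[[0,-2,0,0,0,0,0],[0,0,-30,0,0,0,0],[0,0,-30,0,0,0,0],[0,0,-20,0,0,0,0],[0,0,-6,0,0,0,0],[0,0,-3,0,0,0,0],[0,0,-2,0,0,0,0],[0,0,-1,0,0,0,0],[0,0,0,0,0,0,0],[0,0,0,0,0,0,0]]'; python3 st.py;  python3 -m handwheel '[[0,0,0,0,0,0,0],[0,0,0,0,0,0,0.65],[0,0,0,0,0,0,0.65],[0,0,0,0,0,0,0.65],[0,0,40,0,0,0,0.65],[0,0,45,0,0,0,0.65],[0,0,45,0,0,0,0.65],[0,0,45,0,0,0,0.65],[0,0,0,0,0,0,0.65],[0,0,0,0,0,0,0.65]]'; python3 st.py; python3 -c "
from h import *
a=manip.snapshot('scene')[90:350,60:330,::-1];b=manip.snapshot('top')[140:290,100:300,::-1]
cv2.imwrite('pics/s6.png',np.hstack([cv2.resize(a,(405,390),interpolation=2),cv2.resize(b,(395,296),interpolation=2) if 0 else cv2.copyMakeBorder(cv2.resize(b,(395,296),interpolation=2),0,94,0,0,0)]))"
```

```text
t: 52.95
tcp_pos: [0.4902, -0.3072, 0.0701]
tool_rot: [0.738, 0.675, 0.0, 0.0]
force: [-0.1, 0.1, -1.4]
finger_gap: 0.363
gripper_force: 30.8
[ 490.2 -307.2   70.1] yaw -5.1 tilt [ 0. -0.] F [-0.1  0.1 -1.4] gap mm 30.9 t 52.95
t: 54.2
tcp_pos: [0.4896, -0.3066, 0.2445]
tool_rot: [0.738, 0.675, -0.0, -0.001]
force: [0.5, -0.3, -0.9]
finger_gap: 0.65
gripper_force: 0.0
[ 489.6 -306.6  244.5] yaw -5.1 tilt [-0.001  0.001] F [ 0.5 -0.3 -0.9] gap mm 55.3 t 54.2
```

View pics/s6.png

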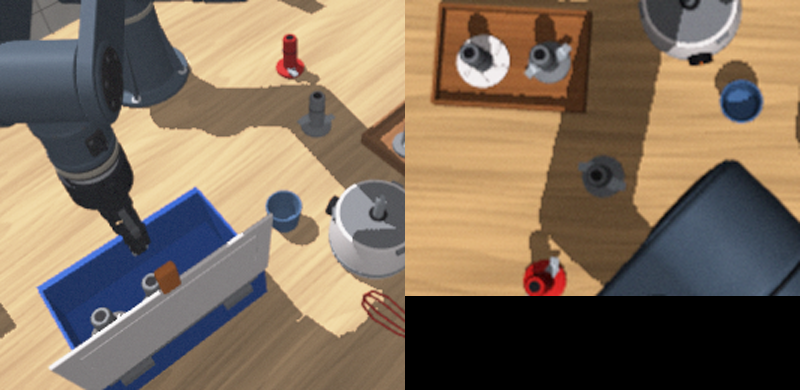

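Two attachments stand upright in the tray and two in the case. The paddle is unmoved: its hub at crop (599,176) converts to top pixel (198,229). Pick the paddle.

```bash
python3 -m handwheel '[[-9.4,47.3,0,0,0,0,0.65],[-9.4,47.3,0,0,0,0,0.65],[-9.4,47.3,0,0,0,0,0.65],[-9.4,47.3,0,0,0,0,0.65],[-9.4,47.3,0,0,0,0,0.65],[-9.4,47.3,0,0,0,0,0.65],[-9.4,47.3,0,0,0,0,0.65],[-9.4,47.3,0,0,0,0,0.65],[-9.4,47.3,0,0,0,0,0.65],[-9,47,0,0,0,0,0.65]]'; python3 st.py; python3 -m handwheel '[[0,0,-45,0,0,0,0.65],[0,0,-45,0,0,0,0.65],[0,0,-45,0,0,0,0.65],[0,0,-46,0,0,0,0.65],[0,0,0,0,0,0,0.65],[0,0,0,0,0,0,0],[0,0,0,0,0,0,0],[0,0,0,0,0,0,0],[0,0,0,0,0,0,0],[0,0,0,0,0,0,0]]'; python3 st.py
```

```text
t: 55.55
tcp_pos: [0.3953, 0.1669, 0.2437]
tool_rot: [0.738, 0.675, -0.001, -0.001]
force: [0.7, -0.1, 0.3]
finger_gap: 0.649
gripper_force: 0.0
[395.3 166.9 243.7] yaw -5.2 tilt [-0.003 -0.   ] F [ 0.7 -0.1  0.3] gap mm 55.1 t 55.55
t: 56.8
tcp_pos: [0.397, 0.1657, 0.0648]
tool_rot: [0.738, 0.675, 0.001, 0.001]
force: [-1.5, 0.2, 7.9]
finger_gap: 0.362
gripper_force: 31.6
[397.  165.7  64.8] yaw -5.1 tilt [0.002 0.   ] F [-1.5  0.2  7.9] gap mm 30.8 t 56.8
```

```bash
python3 -m handwheel '[[0,0,45,0,0,0,0],[0,0,45,0,0,0,0],[0,0,45,0,0,0,0],[0,0,45,0,0,0,0],[45,-21,0,0,0,0,0],[45,-21,0,0,0,0,0],[45,-21,0,0,0,0,0],[45,-21,0,0,0,0,0],[45,-21,0,0,0,0,0],[44,-21,0,0,0,0,0]]'; python3 -m handwheel '[[0,0,0,0,0,0,0],[0,0,0,0,0,0,0],[0,0,0,0,0,0,0],[0,0,0,0,0,0,0],[0,0,0,0,0,0,0],[0,0,0,0,0,0,0],[0,0,0,0,0,0,0],[0,0,0,0,0,0,0],[0,0,0,0,0,0,0],[0,0,0,0,0,0,0]]' >/dev/null; python3 st.py
```

```text
t: 58.05
tcp_pos: [0.6663, 0.0389, 0.2435]
tool_rot: [0.738, 0.675, -0.0, -0.0]
force: [2.0, 0.5, -0.3]
finger_gap: 0.362
gripper_force: 31.1
[665.5  39.6 243.8] yaw -5.1 tilt [-0.  0.] F [ 0.3  0.8 -0.8] gap mm 31.1 t 59.3
```

```bash
python3 -m handwheel '[[0,0,-9,0,0,0,0],[0,0,-8,0,0,0,0],[0,0,-6,0,0,0,0],[0,0,-4,0,0,0,0],[0,0,-4,0,0,0,0],[0,0,-4,0,0,0,0],[0,0,-3,0,0,0,0],[0,0,-2,0,0,0,0],[0,0,0,0,0,0,0],[0,0,0,0,0,0,0]]'; python3 st.py
```

```text
t: 60.55
tcp_pos: [0.6653, 0.0393, 0.2036]
tool_rot: [0.738, 0.675, -0.0, -0.0]
force: [-0.9, -3.0, 0.2]
finger_gap: 0.367
gripper_force: 30.9
[665.3  39.3 203.6] yaw -5.1 tilt [-0.001 -0.   ] F [-0.9 -3.   0.2] gap mm 31.2 t 60.55
```

```bash
python3 -m handwheel '[[0,-1,-4,0,0,0,0],[0,0,-6,0,0,0,0],[0,0,-6,0,0,0,0],[0,0,-6,0,0,0,0],[0,0,-6,0,0,0,0],[0,0,-5,0,0,0,0],[0,0,-4,0,0,0,0],[0,0,-2,0,0,0,0],[0,0,-2,0,0,0,0],[0,0,0,0,0,0,0]]'; python3 st.py
```

```text
t: 61.8
tcp_pos: [0.6652, 0.0377, 0.1653]
tool_rot: [0.738, 0.675, -0.001, 0.001]
force: [-6.2, -5.4, 13.3]
finger_gap: 0.367
gripper_force: 32.3
[665.2  37.7 165.3] yaw -5.1 tilt [-0.    -0.002] F [-6.2 -5.4 13.3] gap mm 31.2 t 61.8
```

It fits too and goes to the case's near slot.

```bash
python3 -m handwheel '[[0,0,15,0,0,0,0],[0,0,20,0,0,0,0],[0,0,20,0,0,0,0],[0,0,25,0,0,0,0],[0,0,0,0,0,0,0],[-33,-22,0,0,0,0,0],[-33,-22,0,0,0,0,0],[-33,-22,0,0,0,0,0],[-33,-22,0,0,0,0,0],[-34,-22,0,0,0,0,0]]'; python3 -m handwheel '[[0,-28,0,0,0,0,0],[0,-28,0,0,0,0,0],[0,-28,0,0,0,0,0],[0,-28,0,0,0,0,0],[0,-25,0,0,0,0,0],[0,0,0,0,0,0,0],[0,0,0,0,0,0,0],[0,0,0,0,0,0,0],[0,0,-30,0,0,0,0],[0,0,-30,0,0,0,0]]' >/dev/null; python3 st.py
```

```text
t: 63.05
tcp_pos: [0.4985, -0.071, 0.2418]
tool_rot: [0.738, 0.675, 0.001, -0.001]
force: [0.5, -0.1, -1.2]
finger_gap: 0.363
gripper_force: 30.7
[ 500.  -207.6  182.7] yaw -5.1 tilt [ 0.002 -0.001] F [ 0.1  0.6 -1.9] gap mm 30.7 t 64.3
```

```bash
python3 -m handwheel '[[-1,-1.5,0,0,0,0,0],[0,0,-30,0,0,0,0],[0,0,-35,0,0,0,0],[0,0,-30,0,0,0,0],[0,0,-10,0,0,0,0],[0,0,-4,0,0,0,0],[0,0,-2,0,0,0,0],[0,0,-1,0,0,0,0],[0,0,0,0,0,0,0],[0,0,0,0,0,0,0]]'; python3 st.py;  python3 -m handwheel '[[0,0,0,0,0,0,0],[0,0,0,0,0,0,0.65],[0,0,0,0,0,0,0.65],[0,0,0,0,0,0,0.65],[0,0,40,0,0,0,0.65],[0,0,45,0,0,0,0.65],[0,0,45,0,0,0,0.65],[-20,10,45,0,0,0,0.65],[-40,40,15,0,0,0,0.65],[-40,40,0,0,0,0,0.65]]'; python3 st.py; python3 -c "
from h import *
a=manip.snapshot('scene')[90:350,60:330,::-1];b=manip.snapshot('top')[100:290,100:430,::-1]
cv2.imwrite('pics/s7.png',np.hstack([cv2.resize(a,(270,260),interpolation=2),cv2.copyMakeBorder(cv2.resize(b,(520,299),interpolation=2)[:260],0,0,0,0,0)]))"
```

```text
t: 65.55
tcp_pos: [0.4987, -0.21, 0.0712]
tool_rot: [0.738, 0.675, 0.0, 0.0]
force: [-0.2, -0.6, -0.3]
finger_gap: 0.361
gripper_force: 30.7
[ 498.7 -210.    71.2] yaw -5.1 tilt [ 0.001 -0.   ] F [-0.2 -0.6 -0.3] gap mm 30.7 t 65.55
t: 66.8
tcp_pos: [0.3982, -0.1196, 0.2623]
tool_rot: [0.738, 0.674, 0.001, 0.002]
force: [0.4, 0.7, 0.1]
finger_gap: 0.651
gripper_force: 0.0
[ 398.2 -119.6  262.3] yaw -5.2 tilt [ 0.003 -0.002] F [0.4 0.7 0.1] gap mm 55.3 t 66.8
```

View pics/s7.png

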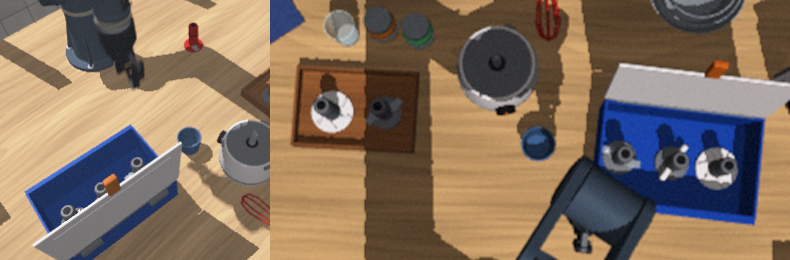

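Three attachments stand upright in the case, at (622,155), (673,162) and (716,167). Two stand in the tray, at (328,107) and (382,110). The lid is open and the bystanders are unmoved. Now shut the lid.

```bash
python3 -m handwheel '[[10,-12,40,0,0,-9,0.8],[15,-15,40,0,0,-9,0.8],[20,-20,40,0,0,-9,0.8],[25,-21,40,0,0,-9,0.8],[26,-22,0,0,0,-9,0.8],[26,-22,0,0,0,-9,0.8],[26,-22,0,0,0,-9,0.8],[26,-22,0,0,0,-9,0.8],[25,-22,0,0,0,-9,0.8],[24,-20,0,0,0,-9,0.8]]';python3 st.py
python3 - <<'E'
import numpy as np
th=np.linspace(1.70,0,21);R=228
P=np.c_[-R*np.cos(th)*.9956+5*np.sin(th),R*np.cos(th)*.0933,R*np.sin(th)+5*np.cos(th)];print(np.diff(P.round(0),axis=0).astype(int).tolist())
E
```

```text
t: 68.15
tcp_pos: [0.6225, -0.3191, 0.4202]
tool_rot: [0.999, -0.048, -0.0, -0.0]
force: [-0.1, -0.5, 0.0]
finger_gap: 0.797
gripper_force: 0.0
[ 622.5 -319.1  420.2] yaw -95.5 tilt [-0.  0.] F [-0.1 -0.5  0. ] gap mm 67.8 t 68.15
[[-19, 2, 3], [-19, 2, 0], [-20, 2, -1], [-19, 1, -3], [-18, 2, -4], [-19, 2, -6], [-17, 2, -8], [-18, 1, -9], [-16, 2, -11], [-15, 1, -11], [-14, 1, -13], [-13, 2, -15], [-12, 1, -15], [-11, 1, -16], [-9, 0, -17], [-7, 1, -18], [-6, 1, -19], [-5, 0, -18], [-3, 0, -20], [-1, 0, -19]]
```

```bash
python3 -m handwheel '[[-1,0,-35,0,0,0,0.8],[0,0,-35,0,0,0,0.8],[0,0,-33,0,0,0,0.8],[0,0,0,0,0,0,0.8],[0,0,0,0,0,0,0],[0,0,0,0,0,0,0],[0,0,0,0,0,0,0],[0,0,0,0,0,0,0],[0,0,0,0,0,0,0],[0,0,0,0,0,0,0]]' 40; python3 st.py
```

```text
t: 69.4
tcp_pos: [0.6213, -0.3182, 0.32]
tool_rot: [0.999, -0.045, 0.002, 0.001]
force: [1.3, 0.1, 5.8]
finger_gap: 0.271
gripper_force: 40.7
[ 621.3 -318.2  320. ] yaw -95.1 tilt [ 0.003 -0.002] F [1.3 0.1 5.8] gap mm 23.1 t 69.4
```

```bash
python3 -m handwheel '[[-19,2,2,0,0,0,0],[-19,2,0,0,0,0,0],[-20,2,-1,0,0,0,0],[-19,1,-3,0,0,0,0],[-18,2,-4,0,0,0,0],[-19,2,-6,0,0,0,0],[-17,2,-8,0,0,0,0],[-18,1,-9,0,0,0,0],[-16,2,-11,0,0,0,0],[-15,1,-11,0,0,0,0]]'; python3 st.py
```

```text
t: 70.65
tcp_pos: [0.4403, -0.3012, 0.2691]
tool_rot: [0.999, -0.045, 0.001, 0.001]
force: [-2.4, 1.4, 8.2]
finger_gap: 0.276
gripper_force: 40.8
[ 440.3 -301.2  269.1] yaw -95.1 tilt [ 0.002 -0.003] F [-2.4  1.4  8.2] gap mm 23.4 t 70.65
```

```bash
python3 -m handwheel '[[-14,1,-13,0,0,0,0],[-13,2,-15,0,0,0,0],[-12,1,-15,0,0,0,0],[-11,1,-16,0,0,0,0],[-9,0,-17,0,0,0,0],[-7,1,-18,0,0,0,0],[-6,1,-19,0,0,0,0],[-5,0,-18,0,0,0,0],[-2,0,-16,0,0,0,0],[0,0,0,0,0,0,0]]'; python3 st.py
```

```text
t: 71.9
tcp_pos: [0.3593, -0.2934, 0.1188]
tool_rot: [0.999, -0.045, -0.002, -0.001]
force: [-7.1, -2.2, -1.5]
finger_gap: 0.273
gripper_force: 39.2
[ 359.3 -293.4  118.8] yaw -95.1 tilt [-0.004  0.002] F [-7.1 -2.2 -1.5] gap mm 23.2 t 71.9
```

```bash
python3 -m handwheel '[[-1,0,-7,0,0,0,0],[-1,0,-6,0,0,0,0],[0,0,-4,0,0,0,0],[0,0,-3,0,0,0,0],[0,0,-2,0,0,0,0],[0,0,-2,0,0,0,0],[0,0,0,0,0,0,0],[0,0,0,0,0,0,0],[0,0,0,0,0,0,0],[0,0,0,0,0,0,0]]'; python3 st.py
```

```text
t: 73.15
tcp_pos: [0.3577, -0.2933, 0.0956]
tool_rot: [0.999, -0.044, -0.002, -0.001]
force: [-7.8, -2.3, -0.5]
finger_gap: 0.275
gripper_force: 39.3
[ 357.7 -293.3   95.6] yaw -95.1 tilt [-0.004  0.002] F [-7.8 -2.3 -0.5] gap mm 23.4 t 73.15
```

```bash
python3 -m handwheel '[[0,0,-2,0,0,0,0],[0,0,-2,0,0,0,0],[0,0,-2,0,0,0,0],[0,0,-2,0,0,0,0],[0,0,0,0,0,0,0],[0,0,0,0,0,0,0],[0,0,0,0,0,0,0],[0,0,0,0,0,0,0],[0,0,0,0,0,0,0],[0,0,0,0,0,0,0]]'; python3 st.py
```

```text
t: 74.4
tcp_pos: [0.3577, -0.2933, 0.0903]
tool_rot: [0.999, -0.044, -0.001, -0.0]
force: [-11.6, 1.5, 26.2]
finger_gap: 0.272
gripper_force: 42.4
[ 357.7 -293.3   90.3] yaw -95.1 tilt [-0.003  0.   ] F [-11.6   1.5  26.2] gap mm 23.1 t 74.4
```

```bash
python3 -m handwheel '[[0,0,0,0,0,0,0.8],[0,0,0,0,0,0,0.8],[0,0,0,0,0,0,0.8],[0,0,0,0,0,0,0.8],[0,0,20,0,0,0,0.8],[0,0,40,0,0,0,0.8],[0,0,40,0,0,0,0.8],[0,0,40,0,0,0,0.8],[10,50,20,0,0,0,0.8],[10,50,0,0,0,0,0.8]]'; python3 -m handwheel '[[10,50,0,0,0,0,0.8],[10,50,0,0,0,0,0.8],[10,50,0,0,0,0,0.8],[0,50,0,0,0,0,0.8],[0,50,0,0,0,0,0.8],[0,50,0,0,0,0,0.8],[0,0,0,0,0,0,0.8],[0,0,0,0,0,0,0.8],[0,0,0,0,0,0,0.8],[0,0,0,0,0,0,0.8]]' >/dev/null
python3 - <<'E'
from h import *
S,T=manip.snapshot('scene')[:,:,::-1],manip.snapshot('top')[:,:,::-1]
def org(im,lo):
    h=cv2.cvtColor(np.ascontiguousarray(im),cv2.COLOR_BGR2HSV);m=cv2.inRange(h,(3,170,110),(16,255,255));k,l,s,c=cv2.connectedComponentsWithStats(m)
    return [(c[i].round(1),s[i].tolist()) for i in range(1,k) if s[i,4]>60]
print(org(S,0)[:6]);print(org(T,0)[:6])
print("scene0",org(cv2.imread("pics/scene0.png"),0)[:4],org(cv2.imread("pics/top0.png"),0)[:4])
a=S[190:350,60:260];b=T[140:265,290:430]
cv2.imwrite('pics/s8.png',np.hstack([cv2.resize(a,(400,320),interpolation=2),cv2.resize(b,(358,320),interpolation=2)]))
E
```

```text
t: 75.65
tcp_pos: [0.3806, -0.1939, 0.2494]
tool_rot: [0.999, -0.046, 0.002, 0.001]
force: [0.4, -0.2, -0.2]
finger_gap: 0.8
gripper_force: 0.0
[(array([136.4, 237.9]), [129, 229, 14, 18, 92])]
[(array([125.8, 152.1]), [121, 146, 13, 15, 114]), (array([181.8, 155.4]), [174, 148, 16, 21, 116]), (array([183.7, 180.9]), [175, 171, 16, 19, 124]), (array([123.4, 178.7]), [119, 173, 13, 11, 82]), (array([356. , 244.3]), [351, 234, 10, 21, 169])]
scene0 [(array([135.2, 235.9]), [127, 226, 15, 19, 87])] [(array([155.7, 166.7]), [118, 145, 75, 47, 2064]), (array([356.7, 244.1]), [352, 234, 10, 21, 175])]
```

View pics/s8.png

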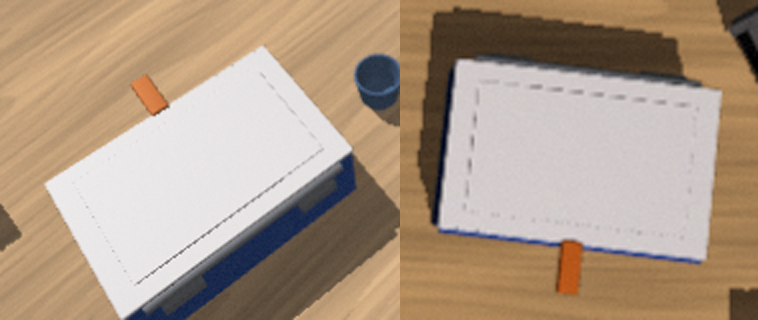

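The picture shows the lid flat on the case with the tab at about (149,95) and (569,268) in the crop, lower than its ajar start. Confirm the tab's height and hand in.

```bash
python3 - <<'E'
from h import *
print(tri((136.4,237.9),(356.0,244.3)),tri((135.2,235.9),(356.7,244.1)))
E
python3 chk.py >/dev/null; python3 st.py
```

```text
(array([ 0.3639, -0.2927,  0.1085]), np.float64(0.0045)) (array([ 0.3645, -0.2928,  0.1194]), np.float64(0.0039))
[409.6 105.4 247.9] yaw -95.2 tilt [-0. -0.] F [ 0.3  0.3 -0.4] gap mm 68.1 t 77.05
```

```bash
python3 -c "
from station import manip
print(manip.sign_off())"
```

```text
the job is handed in; nothing more can be done
None
```

I opened the lid to its stop, tried all five attachments on the spindle, then shut the lid and handed the job in: three fit (a disc, a blade and the paddle) and stand in the case, two are narrow (a disc and a blade) and stand in the give-away tray, and I left the cup, glass, jars and red look-alike alone.

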